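# Set the click dial and lock the controller cover

### The job

On the white controller box, turn the black dial in the open well clockwise (seen from above) until it reaches its stop, then turn it back exactly four clicks. Then slide the blue cover fully shut over the dial and turn its red wing knob clockwise, a quarter turn to the end, so that the hidden tongue locks behind the frame. Let go at the end, and leave the spool, screwdriver, circuit board and tray where they are.

Things in the scene. Friction and masses are not known exactly. Their poses are not given: they have to be found in the camera images.
- box: White controller box fixed on the bench, 190 (its x) x 330 mm (its y), frame top 95 mm above the bench. Origin: centre of its underside. In its -y half is an open well, 130 x 130 mm, centred at box (0, -80 mm), floor 28 mm up, holding the dial. Frame rails along y on both sides, 66 to 95 mm from the centre line, hold the sliding cover, which starts over the +y half.
- dial_grip (a point): Grip point on the dial's upright axis (box 0, -80 mm), 60 mm above the bench. Black bar knob: bar 44 mm long, 14 thick, from 38 to 68 mm above the bench, on a flat skirt 48 mm wide; white line on the bar's +x end. This x axis runs along the bar to the white line and turns with it, z up; fingers close along y. White ticks 30 degrees apart mark the clicks, the longer red tick the stop.
- dial (a joint): Dial angle in rad: 0 at the clockwise stop (white line at the red tick), growing anticlockwise seen from above, to 4.71 at the other end. A spring click every 0.5236 rad (0, 0.524, 1.047, 1.571, 2.094 ...): let go, it snaps to the nearest. About 0.05 to 0.1 N m takes it over a click. It starts one to three clicks from the stop.
- cover (a joint): Slide of the blue cover in m: 0 fully shut over the well, 0.14 fully open. It moves along the box's y and shuts towards the box's -y end. Starts nearly fully open, drags with about 2 N, stays where left. A plate 140 (x) x 150 (y) x 5 mm, its top 90 mm above the bench.
- wing_grip (a point): Grip point on the red wing knob's upright axis, 118 mm above the bench, at box x -30 mm and box y = -80 mm + cover joint value (it rides on the cover). The wing is an upright plate 42 mm long, 10 mm thick, from 96 to 132 mm above the bench. This point's y axis runs along the wing and turns with it, z up; fingers close along its x.
- wing (a joint): Wing knob turn in rad: 0 unlocked (wing along box y), growing clockwise seen from above to its end stop at 1.571 (wing along box x), locked. Starts between 0 and 0.5; turns with 0.05 N m, stays where left. The hidden tongue turns with it: unless the cover is within 2 mm of shut it meets the rail at about 1 rad; when shut it enters a notch, and the cover cannot slide back.
- spool: Yellow solder spool standing upright, 60 mm diameter, 46 mm tall, beyond the box; origin at the centre of its underside. Leave it alone.
- screwdriver: Screwdriver with a green handle lying between the robot and the box, along its own x; origin under its middle. Leave it alone.
- pcb: Red circuit board, 90 x 70 mm, at most 17 mm tall, lying past the box's -y end; origin at the centre of its underside. Leave it alone.
- tray: Small open white parts tray, 100 x 130 x 40 mm, past the box's +y end; origin at the centre of its underside. Leave it alone.

How it is judged:
By the outcome, as a careful person would: the job done as asked, in the order asked, and still so for the second after the job is handed in, with the robot touching nothing.
It also fails if it takes over 72 s, if anything falls off the work surface, if the arm or the gripper's body presses on something with over 40 N, if the wrist force passes 120 N, or if a joint passes its speed limit or range.

### The arm

A 6-joint arm with a two-finger parallel gripper is mounted at the origin on the work surface. World frame = base frame: x ahead of the robot, y to its left, z up, the work surface at z = 0. Lengths are in m, angles in degrees, forces in N, time in s.
With the tool pointing down it reaches from about 0.225 to 0.875 m from the base axis. Payload 3.4 kg.
Tool frame: the origin (TCP) lies midway between the tips of the shut fingers; the grasp point (between the pads) lies 19 mm behind it (bot.grip_point_offset is the distance from the TCP to the grasp point, in m); z points along the fingers, y is the line along which they close (so a half turn about z gives the same grasp; the last joint's range is limited). The gripper opens to 85 mm and grips with 20 to 120 N. Pads are 22 mm wide; open, the fingers measure 114 mm over their backs; the gripper's body (76 mm by 85 mm) begins 54 mm behind the grasp point. The pads swing forward as they close: fully open they stand 13 mm farther back than shut.
Start: joints at [-78.61, 15.808, 86.224, -0, 77.962, -6.933], TCP at [0.181, -0.546, 0.231] pointing down, gripper open.
Joint ranges: [-165.64, 165.64], [-43.16, 119.46], [12.63, 154.43], [-67.54, 247.53], [6.08, 155.33], [-154.97, 154.97]. Speed limits (degrees/s): [147.25, 147.25, 180, 180, 180, 180].

### API

Orientations are given as a 3x3 rotation matrix whose columns are the frame's x, y, z axes.
In Python, from cell import monitor, viewer, ticket, bot gives the robot as it stands.
- The arm moves only by the tool jog_arm, never from a script. Its arguments are lists of equal length, an entry for each row: "grip": the closure in counts, from 0 (fully open) to 255 (shut); "delta_pos": the shift along the tool's x, y, z each as a share of 0.02 m, from -1 to 1, a list of three; "spin": the turn about the tool's z as a share of 4 degrees, from -1 to 1. In form: {"grip": [grip, ...], "delta_pos": [[dx, dy, dz], ...], "spin": [spin, ...]}. A call has 1 to 5 rows; each row shifts and turns the commanded pose from where the row before left it, along the tool's axes as they then stand; what a row does not reach is not made up. A row lasts 1/10 s, in which the tool goes at most 50 mm and 8.59 degrees, less where a joint would pass 70% of its speed; a pose out of reach is approached as far as the arm can. A call with a number of a shift or a turn outside -1 to 1 is refused whole. A call with a gripper value outside its range is refused whole. The fingers move at their own pace and stop on an object; the grip force is fixed at half the most. Time passes only in rows, so rows that do not move let the fingers close. It gives the time, the measured TCP pose, the force, the opening and the grip force at its end, in the units of the state.
- monitor.observe(): the state, without advancing time (a new reading comes with each control period).
- viewer.read_camera(name): name is "scene" or "top" or "wrist"; returns (picture, depth): 420x560x3 uint8, red, green, blue; 420x560 float32, m along the optical axis (not along the pixel's ray), 0 where there is no reading.
- viewer.camera_params(name): a dict with "mtx" (3x3 intrinsics, pixels), "R" (3x3) and "t" (3): a world point X has camera coordinates R X + t; the wrist camera has in their place "hand_eye" (4x4, takes a point from camera to tool coordinates, whose origin is the TCP and whose axes are the flange's). Camera axes: x right, y down, z forward; pixel columns grow to the right and rows downward; lengths in m; the calibration is good to about 2 mm. A picture is of the moment at which its call begins: read the wrist's pose just before it. camera_params takes no time and is no camera call.
- ticket.finish_job(): hands the job in; it is judged then, once.
The state is a dict: "clock": time; "qpos": joint angles; "qd": joint speeds; "joint_efforts": joint torques, N m; "ee_pos": TCP position; "eef_rot": TCP orientation; "wrist_force": force on the tool from outside, world axes, zero at the start; "ft_torque": the same for the moment, N m; "opening": finger opening in m; "finger_force": force on a finger pad.
Only numpy, scipy, OpenCV 4.12 (cv2) and the standard library are available. Lean on these libraries where they do the work, as an engineer would, in place of code of your own. Each camera call takes 0.05 s, during which the arm holds its last target. There are 200 camera calls.

## Working session

There is one attempt and no reset: what is moved stays moved. The work goes in short steps, Python scripts to look and compute and a tool call to move; the robot and the scene stay as the last step left them, time stands still between calls to the robot, and variables do not carry over. Pictures are saved under pics/ and viewed, at most 10 in all, crops included, and the job is handed in when it is done.

Besides the shell and the picture viewer there is one more tool, called after "Emit:" in YAML: its name, and indented under it one key for each argument. jog_arm: Moves the arm, as the interface text tells. Shift numbers are shares of 0.02 m and turn numbers shares of 4 degrees, none past 1 either way. Its arguments: {"type":"object","properties":{"grip":{"type":"array"},"delta_pos":{"type":"array"},"spin":{"type":"array"}},"required":["grip","delta_pos","spin"]}

```bash
mkdir -p pics; ls; cat > h.py <<'E'
import numpy as np,cv2
from cell import monitor,viewer,ticket,bot
def cam(name):
    s=monitor.observe(); im,d=viewer.read_camera(name); p=viewer.camera_params(name)
    K=np.array(p["mtx"])
    if name=="wrist":
        T=np.array(p["hand_eye"]); R0=np.array(s["eef_rot"]); 
        Rc=R0@T[:3,:3]; c=R0@T[:3,3]+np.array(s["ee_pos"])
    else:
        Rc=np.array(p["R"]).T; c=-Rc@np.array(p["t"])
    return im,d,K,Rc,c
def ray(px,K,Rc,c,z):
    px=np.atleast_2d(px).astype(float)
    r=np.c_[(px[:,0]-K[0,2])/K[0,0],(px[:,1]-K[1,2])/K[1,1],np.ones(len(px))]@Rc.T
    return c+r*((z-c[2])/r[:,2])[:,None]
def save(n,im): cv2.imwrite("pics/"+n,cv2.cvtColor(im,cv2.COLOR_RGB2BGR))
def mask(im,col):
    h=cv2.cvtColor(im,cv2.COLOR_RGB2HSV); H,S,V=[h[...,i].astype(int) for i in range(3)]
    if col=="blue": return ((H>95)&(H<130)&(S>100)&(V>50)).astype(np.uint8)
    if col=="red": return (((H<8)|(H>172))&(S>130)&(V>60)).astype(np.uint8)
E
python3 - <<'E'
from h import *
s=monitor.observe(); print(s["clock"],s["eef_rot"],s["opening"])
for n in ("top","scene"):
    im,d,K,Rc,c=cam(n); save(n+"0.png",im); np.savez(n+"0.npz",im=im,d=d,K=K,Rc=Rc,c=c); print(n,c,K[0,0])
    for col,z in (("blue",.09),("red",.132)):
        m=mask(im,col); k,l,st,ce=cv2.connectedComponentsWithStats(m)
        for i in range(1,k):
            if st[i,4]>30:
                cnt=cv2.findContours((l==i).astype(np.uint8),0,1)[0][0]
                b=cv2.boxPoints(cv2.minAreaRect(cnt)); print(n,col,st[i],ce[i].round(1),ray(ce[i],K,Rc,c,z).round(4),"\n",ray(b,K,Rc,c,z)[:,:2].round(4).tolist())
print(viewer.camera_params("wrist")["hand_eye"])
E
```

```text
pics
0.0 [[ 9.49298111e-01  3.14377063e-01 -3.99334834e-04]
 [ 3.14377259e-01 -9.49296410e-01  1.80670279e-03]
 [ 1.88898792e-04 -1.84064134e-03 -9.99998288e-01]] 0.08574466283441617
top [0.4618201  0.04750607 1.04380599] 500.9574965648901
top blue [ 118    0   39   55 1310] [136.2  24.5] [[0.9763 0.385  0.09  ]] 
 [[0.9194, 0.4238], [1.0456, 0.4003], [1.0307, 0.3472], [0.9053, 0.3715]]
top blue [ 215  179   91   83 4499] [260.7 219.1] [[0.579  0.1164 0.09  ]] 
 [[0.5305, 0.2046], [0.6596, 0.178], [0.6251, 0.0299], [0.4979, 0.0588]]
top red [245 227  20  14 141] [254.9 233.8] [[0.5464 0.1232 0.132 ]] 
 [[0.5415, 0.1453], [0.5594, 0.141], [0.5499, 0.1031], [0.5322, 0.1074]]
top red [ 382  251   54   56 1091] [409.7 281.2] [[ 0.4678 -0.1566  0.132 ]] 
 [[0.459, -0.1056], [0.5237, -0.1532], [0.4867, -0.2038], [0.4228, -0.1562]]
scene [ 1.22491473 -0.32271009  1.21269   ] 530.2609545751822
scene blue [ 508    0   52   60 2069] [530.4  23.7] [[0.3457 1.1894 0.09  ]] 
 [[0.2094, 1.2208], [0.3014, 1.3734], [0.5212, 1.1343], [0.438, 0.9959]]
scene blue [ 263  180   71   53 1985] [298.  207.5
[... 264 characters left out ...]
17  44   6   7  35] [419.5  46.6] [[0.2827 0.7524 0.132 ]] 
 [[0.2688, 0.7537], [0.2769, 0.7671], [0.2993, 0.7486], [0.2913, 0.7353]]
scene red [287 187  16  13 174] [294.3 192.1] [[0.5616 0.1192 0.132 ]] 
 [[0.5384, 0.1117], [0.558, 0.1445], [0.5898, 0.1244], [0.5705, 0.0921]]
scene red [164 230  28  32 553] [177.9 245.1] [[ 0.5527 -0.1992  0.132 ]] 
 [[0.5701, -0.2437], [0.4964, -0.2038], [0.5358, -0.1513], [0.6079, -0.1929]]
[[-1.14460662e-03 -9.63891161e-01 -2.66294047e-01  6.73122530e-02]
 [ 9.99999341e-01 -1.12779004e-03 -2.16073241e-04  6.25311099e-04]
 [-9.20526871e-05 -2.66294118e-01  9.63891817e-01 -1.43778800e-01]
 [ 0.00000000e+00  0.00000000e+00  0.00000000e+00  1.00000000e+00]]
```

View pics/top0.png

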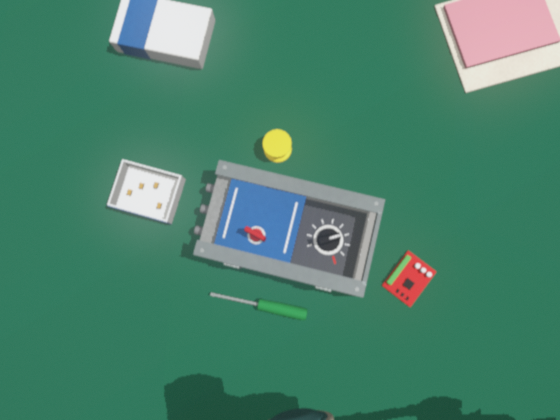

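View pics/scene0.png

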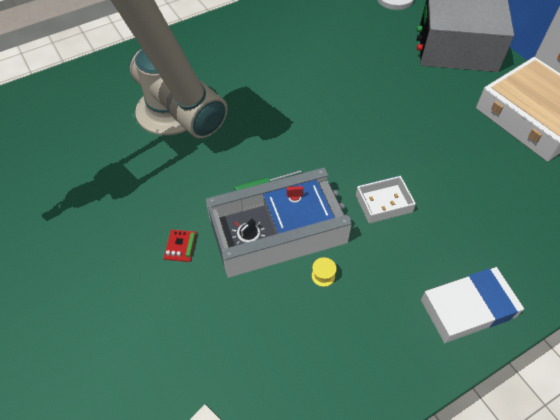

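The top view shows the box with the dial at about (328,239), its white line pointing right to (340,236), and the red tick at (334,260), so the dial is about 3 clicks from the stop. The wing is at (255,234). The scene view agrees. Next I work out a rough pose and go above the dial.

```bash
python3 - <<'E'
from h import *
f=np.load("top0.npz"); im,K,Rc,c=f["im"],f["K"],f["Rc"],f["c"]
print("dial",ray([328,240],K,Rc,c,.04),"redtick",ray([334,260],K,Rc,c,.028),"line",ray([340,236],K,Rc,c,.068))
print("corners",ray([[222,166],[380,204],[362,290],[201,252]],K,Rc,c,.095)[:,:2].round(4).tolist())
m=mask(im,"blue");k,l,st,ce=cv2.connectedComponentsWithStats(m)
i=1+np.argmax(st[1:,4]); print(st[i])
d=ray([328,240],K,Rc,c,.04)[0]
s=monitor.observe(); R=np.array(s["eef_rot"]); tgt=np.array([d[0],d[1],.231])-s["ee_pos"]
print("tool delta mm",(R.T@tgt*1000).round(), "tool x yaw",np.degrees(np.arctan2(R[1,0],R[0,0])))
E
```

```text
dial [[ 0.54582312 -0.01617535  0.04      ]] redtick [[ 0.50680084 -0.02942509  0.028     ]] line [[ 0.55180433 -0.03759291  0.068     ]]
corners [[0.6808, 0.1947], [0.6121, -0.1107], [0.4495, -0.0768], [0.5129, 0.2277]]
[ 215  179   91   83 4499]
tool delta mm [ 513. -388.    0.] tool x yaw 18.323559960889625
```

Emit:
jog_arm:
  grip: [0,0,0,0,0]
  delta_pos:
    - [1,-0.75,0]
    - [1,-0.75,0]
    - [1,-0.75,0]
    - [1,-0.75,0]
    - [1,-0.75,0]
  spin: [0,0,0,0,0]

```text
clock: 0.6
ee_pos: [0.2524, -0.4421, 0.2309]
eef_rot: [[0.949, 0.314, -0.0], [0.314, -0.949, 0.001], [0.0, -0.001, -1.0]]
wrist_force: [1.1, -0.2, -0.3]
opening: 0.0855
finger_force: 0.0
```

Emit:
jog_arm:
  grip: [0,0,0,0,0]
  delta_pos:
    - [1,-0.75,0]
    - [1,-0.75,0]
    - [1,-0.75,0]
    - [1,-0.75,0]
    - [1,-0.75,0]
  spin: [0,0,0,0,0]

```text
clock: 1.1
ee_pos: [0.3238, -0.3394, 0.2309]
eef_rot: [[0.949, 0.314, -0.0], [0.314, -0.949, 0.001], [-0.0, -0.001, -1.0]]
wrist_force: [-0.4, -0.1, -0.4]
opening: 0.0854
finger_force: 0.0
```

Emit:
jog_arm:
  grip: [0,0,0,0,0]
  delta_pos:
    - [1,-0.75,0]
    - [1,-0.75,0]
    - [1,-0.75,0]
    - [1,-0.75,0]
    - [1,-0.75,0]
  spin: [0,0,0,0,0]

```text
clock: 1.6
ee_pos: [0.3951, -0.2369, 0.231]
eef_rot: [[0.949, 0.314, -0.001], [0.314, -0.949, 0.0], [-0.0, -0.0, -1.0]]
wrist_force: [-0.1, 0.2, -0.2]
opening: 0.0855
finger_force: 0.0
```

Emit:
jog_arm:
  grip: [0,0,0,0,0]
  delta_pos:
    - [1,-0.75,0]
    - [1,-0.75,0]
    - [1,-0.75,0]
    - [1,-0.75,0]
    - [1,-0.75,0]
  spin: [0,0,0,0,0]

```text
clock: 2.1
ee_pos: [0.4664, -0.1343, 0.2309]
eef_rot: [[0.949, 0.315, -0.001], [0.315, -0.949, 0.0], [-0.001, -0.0, -1.0]]
wrist_force: [-0.4, -0.2, 0.1]
opening: 0.0856
finger_force: 0.0
```

Emit:
jog_arm:
  grip: [0,0,0,0,0]
  delta_pos:
    - [1,-0.75,0]
    - [1,-0.75,0]
    - [1,-0.75,0]
    - [1,-0.75,0]
    - [1,-0.75,0]
  spin: [0,0,0,0,0]

```text
clock: 2.6
ee_pos: [0.5377, -0.0317, 0.2308]
eef_rot: [[0.949, 0.315, -0.001], [0.315, -0.949, 0.0], [-0.001, -0.0, -1.0]]
wrist_force: [0.4, -0.6, 0.0]
opening: 0.0855
finger_force: 0.0
```

Emit:
jog_arm:
  grip: [60,80,80,80,80]
  delta_pos:
    - [0.65,-0.65,0]
    - [0,0,0]
    - [0,0,0]
    - [0,0,0]
    - [0,0,0]
  spin: [0,-1,-1,-1,-1]

```text
clock: 3.1
ee_pos: [0.5455, -0.0161, 0.2307]
eef_rot: [[0.824, 0.566, -0.001], [0.566, -0.824, 0.0], [-0.001, -0.001, -1.0]]
wrist_force: [0.4, 0.2, 0.3]
opening: 0.0588
finger_force: 0.0
```

Emit:
jog_arm:
  grip: [80,80,80,80,80]
  delta_pos:
    - [0,0,0]
    - [0,0,0]
    - [0,0,0]
    - [0,0,0]
    - [0,0,0]
  spin: [-1,-1,-1,-1,-1]

```text
clock: 3.6
ee_pos: [0.5454, -0.0162, 0.2308]
eef_rot: [[0.581, 0.814, -0.001], [0.814, -0.581, 0.0], [-0.001, -0.001, -1.0]]
wrist_force: [0.7, 0.4, 0.8]
opening: 0.0583
finger_force: 0.0
```

Emit:
jog_arm:
  grip: [80,80,80,80,80]
  delta_pos:
    - [0,0,0]
    - [0,0,0]
    - [0,0,0]
    - [0,0,0]
    - [0,0,0]
  spin: [-1,-1,-1,-1,-1]

```text
clock: 4.1
ee_pos: [0.5454, -0.0162, 0.2308]
eef_rot: [[0.267, 0.964, -0.001], [0.964, -0.267, 0.0], [-0.0, -0.001, -1.0]]
wrist_force: [-0.3, -0.0, -0.4]
opening: 0.0587
finger_force: 0.0
```

Emit:
jog_arm:
  grip: [80,80,80,80,80]
  delta_pos:
    - [0,0,0]
    - [0,0,0]
    - [0,0,0]
    - [0,0,0]
    - [0,0,0]
  spin: [-1,-1,-1,-1,-1]

```text
clock: 4.6
ee_pos: [0.5454, -0.0162, 0.2308]
eef_rot: [[-0.078, 0.997, -0.001], [0.997, 0.078, 0.0], [0.0, -0.001, -1.0]]
wrist_force: [0.2, -0.2, -0.7]
opening: 0.0586
finger_force: 0.0
```

Emit:
jog_arm:
  grip: [80,80,80,80,80]
  delta_pos:
    - [0,0,0]
    - [0,0,0]
    - [0,0,0]
    - [0,0,0]
    - [0,0,0]
  spin: [-1,-1,-1,0,0]

```text
clock: 5.1
ee_pos: [0.5456, -0.0162, 0.231]
eef_rot: [[-0.28, 0.96, -0.001], [0.96, 0.28, 0.0], [0.0, -0.001, -1.0]]
wrist_force: [-0.3, 0.5, -0.3]
opening: 0.0586
finger_force: 0.0
```

```bash
python3 - <<'E'
from h import *
im,d,K,Rc,c=cam("wrist"); save("w1.png",cv2.resize(im,(800,600))); np.savez("w1.npz",im=im,d=d,K=K,Rc=Rc,c=c)
print(K,c)
E
```

```text
[[329.27761752   0.         274.48516308]
 [  0.         329.27761752 209.7769327 ]
 [  0.           0.           1.        ]] [0.52699321 0.04780917 0.37476513]
```

View pics/w1.png

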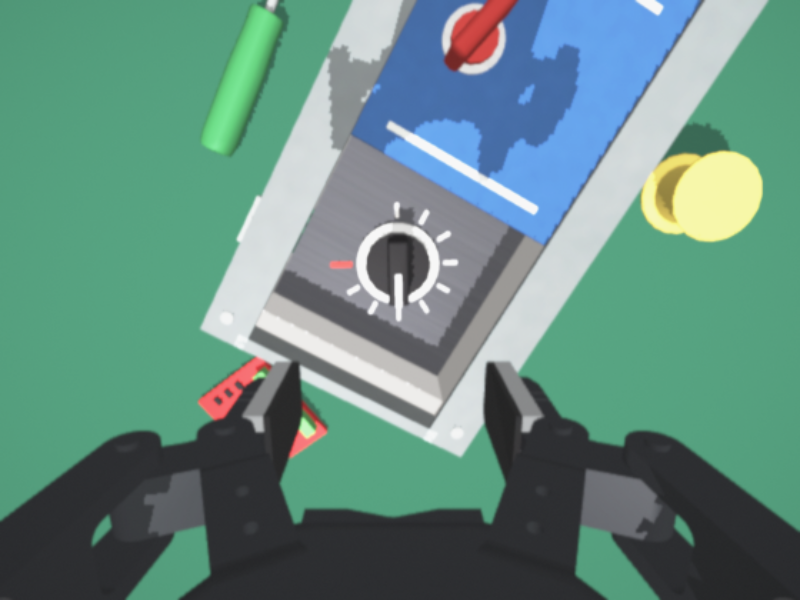

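The wrist view (800x600) shows the dial ring centred at (398,264) and the white line pointing straight down, at (398,275–320). The red tick is at (341,265) and the wing at (475,38). The bar already lies along tool x, and there are two white ticks between the line and the red tick, so it is three clicks from the stop.

```bash
python3 - <<'E'
from h import *
f=np.load("w1.npz"); im,d,K,Rc,c=[f[k] for k in("im","d","K","Rc","c")]
s=560/800
h=cv2.cvtColor(im,cv2.COLOR_RGB2HSV)
w=((h[...,1]<40)&(h[...,2]>190)).astype(np.uint8)
sub=np.zeros_like(w); sub[145:232,240:322]=1
k,l,st,ce=cv2.connectedComponentsWithStats(w*sub)
cs=[]
for i in range(1,k):
    if st[i,4]>8: print(st[i],ce[i].round(1), ray(ce[i],K,Rc,c,.029)[0].round(4))
i=1+np.argmax(st[1:,4]); cnt=cv2.findContours((l==i).astype(np.uint8),0,1)[0][0]
e=cv2.fitEllipse(cv2.convexHull(cnt)); print("ell",e)
def P(x,y,z): return ray([x*s,y*s],K,Rc,c,z)[0]
print("ringc",[P(398,264,z).round(4) for z in(.03,.038)], "bar ends top",P(398,238,.068),P(398,320,.068))
# centre = wing/box based
a,b=P(202,328,.095),P(460,456,.095); L=P(352,0,.095); Rr=P(768,0,.095)
print("w",np.linalg.norm(a-b),"ang-y edges",[np.degrees(np.arctan2(*(q[1::-1]))) for q in (L-a,Rr-b)],"x edge",np.degrees(np.arctan2(*((b-a)[1::-1]))))
th=np.radians(np.mean([np.degrees(np.arctan2(*(q[1::-1])))-90 for q in (L-a,Rr-b)])); ex=np.array([np.cos(th),np.sin(th)]);ey=np.array([-ex[1],ex[0]])
print("yaw",np.degrees(th),"dial from box",(a+b)[:2]/2+.085*ey)
for x,y in((398,264),(260,200),(480,150),(300,60)):
    print("z",(c+((np.array([(x*s-K[0,2])/K[0,0],(y*s-K[1,2])/K[1,1],1])@Rc.T)*d[int(y*s),int(x*s)])).round(4))
m=mask(im,"red"); k,l,st,ce=cv2.connectedComponentsWithStats(m)
for i in range(1,k):
    if st[i,4]>15: print("red",st[i],ce[i],ray(ce[i],K,Rc,c,.028)[0].round(4),ray(ce[i],K,Rc,c,.12)[0].round(4))
print(monitor.observe()["ee_pos"],monitor.observe()["eef_rot"],bot.grip_point_offset)
E
```

```text
[276 145   4   7  21] [277.1 147.7] [0.5374 0.0209 0.029 ]
[293 147   8  11  47] [296.3 151.7] [0.5577 0.0225 0.029 ]
[ 249  156   59   64 1017] [276.7 183.4] [ 0.5474 -0.0153  0.029 ]
[305 161  11   9  47] [310.  165.1] [0.5756 0.0133 0.029 ]
[310 181  11   5  46] [315.  183.3] [ 0.5867 -0.0038  0.029 ]
[276 192   6  33 170] [278.6 206.7] [ 0.5567 -0.0393  0.029 ]
[242 199  10   8  46] [246.9 202.6] [ 0.5224 -0.0445  0.029 ]
[305 198  10   7  42] [309.5 201.1] [ 0.587 -0.024  0.029]
[293 210   8  10  40] [296.4 214.2] [ 0.5777 -0.042   0.029 ]
ell ((275.991943359375, 187.52093505859375), (56.8364143371582, 68.17914581298828), 31.20867156982422)
ringc [array([ 0.5498, -0.016 ,  0.03  ]), array([ 0.5492, -0.0145,  0.038 ])] bar ends top [0.54239857 0.00761709 0.068     ] [ 0.55823859 -0.0463141   0.068     ]
w 0.18912680271597956 ang-y edges [np.float64(77.7575713875152), np.float64(77.24587047005183)] x edge -12.814721449727877
yaw -12.498279071216487 dial from box [ 0.54944483 -0.01537868]
z [ 0.5472 -0.0087  0.0691]
z [0.4578 0.0101 0.096 ]
z [0.5724 0.0724 0.0904]
z [0.4416 0.1026 0.0018]
red [ 312    0   50   49 1275] [333.70980392  23.22352941] [0.5562 0.147  0.028 ] [0.5484 0.1207 0.12  ]
red [139 251  50  43 714] [160.91456583 272.59943978] [ 0.4485 -0.1529  0.028 ] [ 0.4693 -0.0997  0.12  ]
red [211 282  18  20  86] [219.55813953 292.1744186 ] [ 0.5194 -0.1585  0.028 ] [ 0.5214 -0.1038  0.12  ]
red [202 301  13  19  87] [207.35632184 310.43678161] [ 0.5112 -0.1862  0.028 ] [ 0.5154 -0.1241  0.12  ]
[ 0.54562223 -0.01627215  0.23105816] [[-2.79855387e-01  9.60042041e-01 -4.92553168e-04]
 [ 9.60042159e-01  2.79855416e-01 -1.01860413e-05]
 [ 1.28064644e-04 -4.75722425e-04 -9.99999879e-01]] 0.0187
```

Emit:
jog_arm:
  grip: [80,80,80,80,80]
  delta_pos:
    - [0,0.2,0]
    - [0,0,1]
    - [0,0,1]
    - [0,0,1]
    - [0,0,1]
  spin: [-0.3,0,0,0,0]

```text
clock: 5.65
ee_pos: [0.55, -0.0151, 0.1506]
eef_rot: [[-0.301, 0.954, 0.001], [0.954, 0.301, -0.0], [-0.0, 0.001, -1.0]]
wrist_force: [0.0, 0.2, -0.6]
opening: 0.0583
finger_force: 0.0
```

Emit:
jog_arm:
  grip: [80,80,80,80,80]
  delta_pos:
    - [0,0,1]
    - [0,0,1]
    - [0,0,1]
    - [0,0,1]
    - [0,0,1]
  spin: [0,0,0,0,0]

```text
clock: 6.15
ee_pos: [0.5501, -0.0151, 0.0505]
eef_rot: [[-0.301, 0.954, 0.001], [0.954, 0.301, -0.0], [-0.0, 0.001, -1.0]]
wrist_force: [0.3, 0.1, -0.3]
opening: 0.0583
finger_force: 0.0
```

Emit:
jog_arm:
  grip: [80,255,255,255,255]
  delta_pos:
    - [0,0,0.3]
    - [0,0,0]
    - [0,0,0]
    - [0,0,0]
    - [0,0,0]
  spin: [0,0,0,0,0]

```text
clock: 6.65
ee_pos: [0.5494, -0.0157, 0.0466]
eef_rot: [[-0.302, 0.953, 0.0], [0.953, 0.302, -0.001], [-0.001, -0.0, -1.0]]
wrist_force: [-3.1, -2.1, 6.1]
opening: 0.0127
finger_force: 59.9
```

```bash
python3 - <<'E'
from h import *
s=monitor.observe(); print(s)
im,d,K,Rc,c=cam("wrist"); save("w2.png",im)
E
```

```text
{'clock': 6.65, 'qpos': array([-8.84431924e+00,  2.31985299e+01,  1.04341151e+02, -8.66091096e-02,
        5.24475409e+01, -2.63473942e+01]), 'qd': array([-0.1027624 , -0.09468712,  0.27793349,  0.08214128, -0.27508307,
       -0.0646728 ]), 'joint_efforts': array([ 1.05711970e+00, -4.00295377e+01, -1.84749931e+01,  6.01386297e-01,
       -1.01023570e+00, -2.98938590e-03]), 'ee_pos': array([ 0.54935312, -0.01568649,  0.04661235]), 'eef_rot': array([[-3.01635361e-01,  9.53423362e-01,  3.66636497e-05],
       [ 9.53422642e-01,  3.01635180e-01, -1.21852625e-03],
       [-1.17283044e-03, -3.32594652e-04, -9.99999257e-01]]), 'wrist_force': array([-3.0827524 , -2.08510316,  6.14951929]), 'ft_torque': array([-0.23925141,  0.55104494, -0.04127264]), 'finger_force': 59.949583411216736, 'opening': 0.012676287512000272}
```

View pics/w2.png

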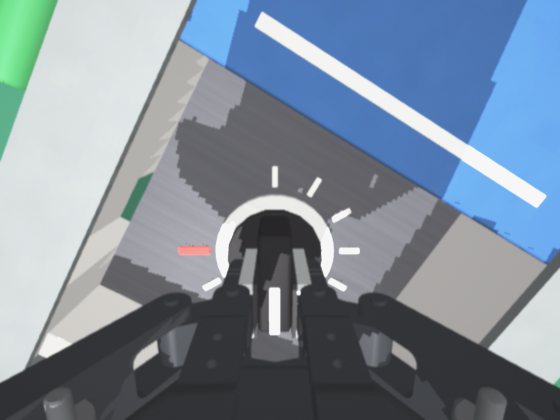

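The dial bar is gripped between the pads. The white line sits at (274,312) and the red tick at (194,251). I turn clockwise now.

Emit:
jog_arm:
  grip: [255,255,255,255,255]
  delta_pos:
    - [0,0,-0.1]
    - [0,0,0]
    - [0,0,0]
    - [0,0,0]
    - [0,0,0]
  spin: [1,1,1,1,1]

```text
clock: 7.2
ee_pos: [0.5489, -0.0157, 0.0467]
eef_rot: [[0.046, 0.999, -0.001], [0.999, -0.046, -0.001], [-0.001, -0.001, -1.0]]
wrist_force: [-0.4, -2.8, -6.1]
opening: 0.0125
finger_force: 60.4
```

Emit:
jog_arm:
  grip: [255,255,255,255,255]
  delta_pos:
    - [0,0,0]
    - [0,0,0]
    - [0,0,0]
    - [0,0,0]
    - [0,0,0]
  spin: [1,1,1,1,1]

```text
clock: 7.7
ee_pos: [0.5486, -0.0157, 0.0467]
eef_rot: [[0.384, 0.923, -0.002], [0.923, -0.384, -0.001], [-0.002, -0.001, -1.0]]
wrist_force: [-1.4, -1.9, -5.5]
opening: 0.0128
finger_force: 60.5
```

Emit:
jog_arm:
  grip: [255,255,255,255,255]
  delta_pos:
    - [0,0,0]
    - [0,0,0]
    - [0,0,0]
    - [0,0,0]
    - [0,0,0]
  spin: [1,1,1,1,1]

```text
clock: 8.2
ee_pos: [0.5482, -0.0155, 0.0467]
eef_rot: [[0.677, 0.736, -0.003], [0.736, -0.677, -0.001], [-0.002, -0.002, -1.0]]
wrist_force: [-1.8, -0.6, -4.1]
opening: 0.0125
finger_force: 60.6
```

Emit:
jog_arm:
  grip: [255,255,255,255,255]
  delta_pos:
    - [0,0,0]
    - [0,0,0]
    - [0,0,0]
    - [0,0,0]
    - [0,0,0]
  spin: [1,1,1,1,1]

```text
clock: 8.7
ee_pos: [0.548, -0.0152, 0.0467]
eef_rot: [[0.888, 0.46, -0.003], [0.46, -0.888, -0.0], [-0.003, -0.001, -1.0]]
wrist_force: [-1.8, -1.2, -4.2]
opening: 0.0126
finger_force: 60.6
```

Emit:
jog_arm:
  grip: [255,255,255,255]
  delta_pos:
    - [0,0,0]
    - [0,0,0]
    - [0,0,0]
    - [0,0,0]
  spin: [1,1,0,0]

```text
clock: 9.1
ee_pos: [0.5479, -0.0151, 0.0467]
eef_rot: [[0.942, 0.336, -0.003], [0.336, -0.942, 0.0], [-0.003, -0.001, -1.0]]
wrist_force: [-3.2, -1.2, -5.4]
opening: 0.0125
finger_force: 60.6
```

```bash
python3 - <<'E'
from h import *
s=monitor.observe(); print(s["ft_torque"],s["qpos"][5],np.degrees(np.arctan2(s["eef_rot"][1][0],s["eef_rot"][0][0])))
E
```

```text
[-0.23946712  0.46539198 -0.10095479] 61.57488153121521 19.608571895220845
```

Emit:
jog_arm:
  grip: [255,255,255]
  delta_pos:
    - [0,0,0]
    - [0,0,0]
    - [0,0,0]
  spin: [0.5,0.5,0]

```text
clock: 9.4
ee_pos: [0.5479, -0.0151, 0.0467]
eef_rot: [[0.962, 0.272, -0.004], [0.272, -0.962, -0.001], [-0.004, -0.0, -1.0]]
wrist_force: [-4.2, 0.3, -5.6]
opening: 0.0127
finger_force: 62.9
```

```bash
python3 - <<'E'
from h import *
s=monitor.observe(); print(s["ft_torque"],s["qpos"][5],np.degrees(np.arctan2(s["eef_rot"][1][0],s["eef_rot"][0][0])))
im,d,K,Rc,c=cam("wrist"); save("w3.png",im)
E
```

```text
[-0.03295821  0.61693718  1.06363905] 65.45057551573679 15.792438986712177
```

View pics/w3.png

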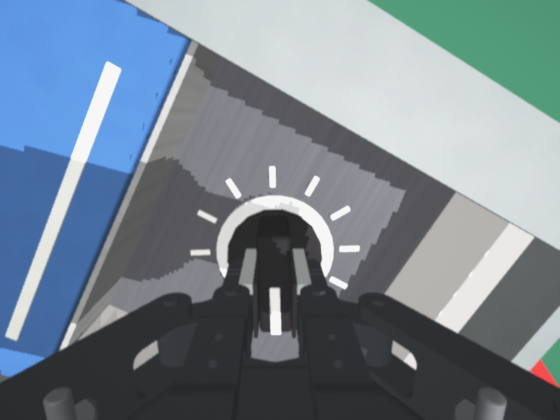

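At the stop the torque jumped to 1.06 N m and the red tick is hidden under the white line. Now four clicks back, 120° anticlockwise.

Emit:
jog_arm:
  grip: [255,255,255,255,255]
  delta_pos:
    - [0,0,0]
    - [0,0,0]
    - [0,0,0]
    - [0,0,0]
    - [0,0,0]
  spin: [-1,-1,-1,-1,-1]

```text
clock: 9.95
ee_pos: [0.5481, -0.0153, 0.0467]
eef_rot: [[0.812, 0.583, -0.003], [0.583, -0.812, -0.0], [-0.003, -0.002, -1.0]]
wrist_force: [-3.9, -1.7, -6.7]
opening: 0.0128
finger_force: 60.4
```

Emit:
jog_arm:
  grip: [255,255,255,255,255]
  delta_pos:
    - [0,0,0]
    - [0,0,0]
    - [0,0,0]
    - [0,0,0]
    - [0,0,0]
  spin: [-1,-1,-1,-1,-1]

```text
clock: 10.45
ee_pos: [0.5484, -0.0156, 0.0467]
eef_rot: [[0.564, 0.826, -0.003], [0.826, -0.564, -0.0], [-0.002, -0.002, -1.0]]
wrist_force: [-3.6, -2.4, -6.3]
opening: 0.013
finger_force: 60.3
```

Emit:
jog_arm:
  grip: [255,255,255,255,255]
  delta_pos:
    - [0,0,0]
    - [0,0,0]
    - [0,0,0]
    - [0,0,0]
    - [0,0,0]
  spin: [-1,-1,-1,-1,-1]

```text
clock: 10.95
ee_pos: [0.5487, -0.0157, 0.0467]
eef_rot: [[0.247, 0.969, -0.002], [0.969, -0.247, -0.001], [-0.001, -0.002, -1.0]]
wrist_force: [-3.7, -2.3, -7.2]
opening: 0.0131
finger_force: 60.3
```

Emit:
jog_arm:
  grip: [255,255,255,255,255]
  delta_pos:
    - [0,0,0]
    - [0,0,0]
    - [0,0,0]
    - [0,0,0]
    - [0,0,0]
  spin: [-1,-1,-1,-1,-1]

```text
clock: 11.45
ee_pos: [0.5491, -0.0157, 0.0467]
eef_rot: [[-0.099, 0.995, -0.001], [0.995, 0.099, -0.001], [-0.0, -0.001, -1.0]]
wrist_force: [-3.2, -2.7, -7.4]
opening: 0.0127
finger_force: 60.2
```

Emit:
jog_arm:
  grip: [255,255,255,255,255]
  delta_pos:
    - [0,0,0]
    - [0,0,0]
    - [0,0,0]
    - [0,0,0]
    - [0,0,0]
  spin: [-1,-1,-1,-1,-1]

```text
clock: 11.95
ee_pos: [0.5495, -0.0156, 0.0467]
eef_rot: [[-0.433, 0.901, -0.0], [0.901, 0.433, -0.0], [-0.0, -0.001, -1.0]]
wrist_force: [-1.2, -2.4, -8.3]
opening: 0.0129
finger_force: 60.1
```

Emit:
jog_arm:
  grip: [255,255,255,255,255]
  delta_pos:
    - [0,0,0]
    - [0,0,0]
    - [0,0,0]
    - [0,0,0]
    - [0,0,0]
  spin: [-1,-1,-1,-1,-1]

```text
clock: 12.45
ee_pos: [0.5498, -0.0154, 0.0467]
eef_rot: [[-0.715, 0.699, 0.0], [0.699, 0.715, -0.0], [-0.0, 0.0, -1.0]]
wrist_force: [-1.7, -0.8, -9.6]
opening: 0.0128
finger_force: 60.1
```

Emit:
jog_arm:
  grip: [255,255]
  delta_pos:
    - [0,0,0]
    - [0,0,0]
  spin: [-0.4,0]

```text
clock: 12.65
ee_pos: [0.5497, -0.0153, 0.0467]
eef_rot: [[-0.732, 0.681, 0.0], [0.681, 0.732, -0.0], [-0.0, -0.0, -1.0]]
wrist_force: [-0.7, -1.6, -11.2]
opening: 0.0124
finger_force: 59.7
```

```bash
python3 - <<'E'
from h import *
s=monitor.observe(); print(s["ft_torque"],s["qpos"][5],np.degrees(np.arctan2(s["eef_rot"][1][0],s["eef_rot"][0][0])))
im,d,K,Rc,c=cam("wrist"); save("w4.png",im)
E
```

```text
[-0.24993573  0.05849982  0.06136962] -55.918925229913796 137.07898598498335
```

View pics/w4.png

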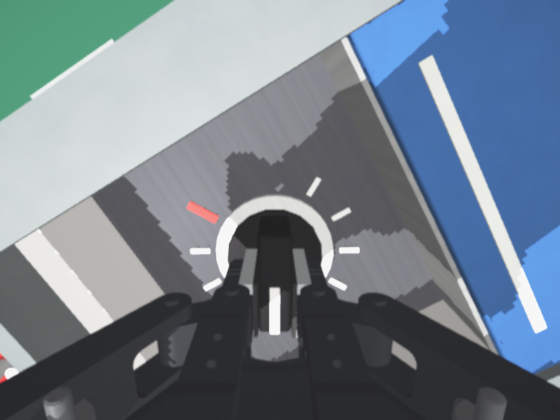

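White line points down at (274,310). The red tick is at (203,213), four ticks clockwise from it, so the dial is on click 4. I release and move to the wing.

Emit:
jog_arm:
  grip: [80,80,80,80,80]
  delta_pos:
    - [0,0,0]
    - [0,0,0]
    - [0,0,-0.5]
    - [0,0,-1]
    - [0,0,-1]
  spin: [0,0,0,0,0]

```text
clock: 13.2
ee_pos: [0.5505, -0.0151, 0.0994]
eef_rot: [[-0.733, 0.681, 0.002], [0.681, 0.733, -0.0], [-0.002, 0.002, -1.0]]
wrist_force: [-0.1, -0.3, 0.0]
opening: 0.0587
finger_force: 0.0
```

Emit:
jog_arm:
  grip: [80,80,80,80,80]
  delta_pos:
    - [0,0,-1]
    - [0,0,-1]
    - [0,0,-1]
    - [0,0,-1]
    - [0,0,-1]
  spin: [1,1,1,1,1]

```text
clock: 13.7
ee_pos: [0.5503, -0.015, 0.2002]
eef_rot: [[-0.453, 0.891, 0.004], [0.891, 0.453, -0.0], [-0.002, 0.003, -1.0]]
wrist_force: [0.1, -1.6, -0.4]
opening: 0.0587
finger_force: 0.0
```

Emit:
jog_arm:
  grip: [80,80,80,80,80]
  delta_pos:
    - [0,0,-1]
    - [0,0,0]
    - [0,0,0]
    - [0,0,0]
    - [0,0,0]
  spin: [1,1,1,1,1]

```text
clock: 14.2
ee_pos: [0.5503, -0.015, 0.2194]
eef_rot: [[-0.121, 0.993, 0.004], [0.993, 0.121, -0.0], [-0.001, 0.004, -1.0]]
wrist_force: [0.5, -0.3, 0.2]
opening: 0.0585
finger_force: 0.0
```

Emit:
jog_arm:
  grip: [80,80,80,80,80]
  delta_pos:
    - [0,0,0]
    - [0,0,0]
    - [0,0,0]
    - [0,0,0]
    - [0,0,0]
  spin: [1,1,1,1,1]

```text
clock: 14.7
ee_pos: [0.5503, -0.015, 0.2193]
eef_rot: [[0.226, 0.974, 0.004], [0.974, -0.226, -0.0], [0.001, 0.004, -1.0]]
wrist_force: [-1.1, -0.5, -0.7]
opening: 0.0586
finger_force: 0.0
```

Emit:
jog_arm:
  grip: [80,80,80,80,80]
  delta_pos:
    - [1,0.3,0]
    - [1,0.3,0]
    - [1,0.3,0]
    - [1,0.3,0]
    - [1,0.3,0]
  spin: [0,0,0,0,0]

```text
clock: 15.2
ee_pos: [0.6022, 0.0767, 0.2194]
eef_rot: [[0.223, 0.975, 0.004], [0.975, -0.223, 0.0], [0.001, 0.003, -1.0]]
wrist_force: [0.7, 0.2, 0.7]
opening: 0.0582
finger_force: 0.0
```

Emit:
jog_arm:
  grip: [80,80,80]
  delta_pos:
    - [0.8,0,0]
    - [0,0,0]
    - [0,0,0]
  spin: [0,0,0]

```text
clock: 15.5
ee_pos: [0.6044, 0.0912, 0.2179]
eef_rot: [[0.222, 0.975, 0.0], [0.975, -0.222, -0.001], [-0.001, 0.001, -1.0]]
wrist_force: [-0.2, -0.3, 1.3]
opening: 0.0588
finger_force: 0.0
```

```bash
python3 - <<'E'
from h import *
im,d,K,Rc,c=cam("wrist"); save("w5.png",im); np.savez("w5.npz",im=im,d=d,K=K,Rc=Rc,c=c)
s=monitor.observe(); print(s["ee_pos"],s["eef_rot"])
m=mask(im,"red"); v,u=np.nonzero(m); dd=d[v,u]
X=c+(np.c_[(u-K[0,2])/K[0,0],(v-K[1,2])/K[1,1],np.ones(len(u))]*dd[:,None])@Rc.T
t=X[(X[:,2]>.128)&(X[:,2]<.14)]; print(len(t),t[:,2].mean())
r=cv2.minAreaRect((t[:,:2]*1000).astype(np.float32)); print(r); print(cv2.boxPoints(r))
E
```

```text
[0.60428136 0.09073019 0.21773051] [[ 2.22792892e-01  9.74865786e-01  1.65436467e-04]
 [ 9.74865503e-01 -2.22792689e-01 -8.17480304e-04]
 [-7.60075543e-04  3.43407106e-04 -9.99999652e-01]]
768 0.13248860051184322
((550.5099487304688, 125.90568542480469), (41.09128952026367, 9.473743438720703), 62.30023193359375)
[[536.7655   109.916534]
 [545.15356  105.51278 ]
 [564.2544   141.89484 ]
 [555.86633  146.29858 ]]
```

View pics/w5.png

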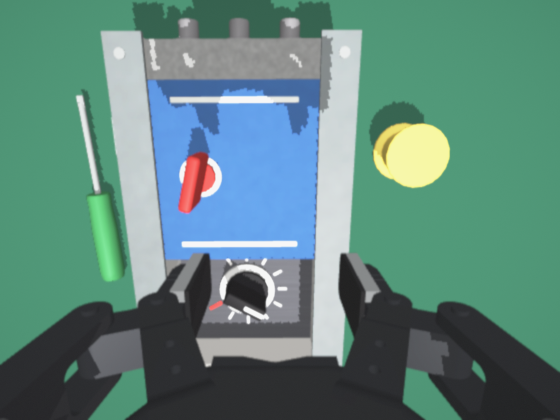

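Wing centre is (0.5505, 0.1259), 41 x 9.5 mm, top at 132 mm and yaw 62°, i.e. 15° turned, so the cover is at about 0.138. The dial, at about (247,290) in the picture, stayed where I left it. I go down and grip the wing.

Emit:
jog_arm:
  grip: [80,80,80,80,80]
  delta_pos:
    - [0.37,-1,0]
    - [0.37,-1,0]
    - [0.37,-1,0]
    - [0,0,0]
    - [0,0,0]
  spin: [0,0,0,1,1]

```text
clock: 16.05
ee_pos: [0.5502, 0.1255, 0.2178]
eef_rot: [[0.359, 0.933, 0.0], [0.933, -0.359, -0.001], [-0.0, 0.001, -1.0]]
wrist_force: [0.9, -0.3, 0.4]
opening: 0.0586
finger_force: 0.0
```

Emit:
jog_arm:
  grip: [80,80,80,80,80]
  delta_pos:
    - [0,0,0.5]
    - [0,0,1]
    - [0,0,1]
    - [0,0,0]
    - [0,0,0]
  spin: [1,0.7,0,0,0]

```text
clock: 16.55
ee_pos: [0.5511, 0.1255, 0.1676]
eef_rot: [[0.465, 0.885, -0.0], [0.885, -0.465, -0.0], [-0.0, -0.0, -1.0]]
wrist_force: [0.4, 0.0, 1.2]
opening: 0.0589
finger_force: 0.0
```

Emit:
jog_arm:
  grip: [80,80,80,80,80]
  delta_pos:
    - [0,0,1]
    - [0,0,1]
    - [0,0,1]
    - [0,0,0.2]
    - [0,0,0]
  spin: [0,0,0,0,0]

```text
clock: 17.05
ee_pos: [0.5515, 0.1261, 0.1038]
eef_rot: [[0.465, 0.885, 0.0], [0.885, -0.465, -0.0], [0.0, 0.0, -1.0]]
wrist_force: [-0.4, 0.7, 0.5]
opening: 0.0587
finger_force: 0.0
```

Emit:
jog_arm:
  grip: [255,255,255,255,255]
  delta_pos:
    - [0,0,0]
    - [0,0,0]
    - [0,0,0]
    - [0,0,0]
    - [0,0,0]
  spin: [0,0,0,0,0]

```text
clock: 17.55
ee_pos: [0.5502, 0.1268, 0.1044]
eef_rot: [[0.465, 0.886, -0.001], [0.886, -0.465, 0.001], [0.0, -0.001, -1.0]]
wrist_force: [-4.0, 1.3, 6.2]
opening: 0.0088
finger_force: 60.1
```

```bash
python3 - <<'E'
from h import *
s=monitor.observe(); print(s)
E
```

```text
{'clock': 17.55, 'qpos': array([5.87782224e+00, 2.06318279e+01, 9.84105346e+01, 6.12894721e-02,
       6.10238820e+01, 3.35338997e+01]), 'qd': array([ 0.05892926, -0.08755992, -0.00959154,  0.00042269, -0.05646793,
       -0.05718664]), 'joint_efforts': array([-1.08178239e+00, -3.97521150e+01, -2.09586293e+01, -4.51915283e-01,
       -1.13783251e+00,  2.54840328e-03]), 'ee_pos': array([0.55020279, 0.12675239, 0.10438298]), 'eef_rot': array([[ 4.64622683e-01,  8.85507883e-01, -1.24569767e-03],
       [ 8.85508748e-01, -4.64621994e-01,  8.12502219e-04],
       [ 1.40698585e-04, -1.48058314e-03, -9.99998894e-01]]), 'wrist_force': array([-3.97875874,  1.34082206,  6.20278385]), 'ft_torque': array([ 0.19311967,  0.52972469, -0.05142506]), 'finger_force': 60.14128267765045, 'opening': 0.008769435979060602}
```

Emit:
jog_arm:
  grip: [255,255,255,255,255]
  delta_pos:
    - [-0.48,0.13,0]
    - [-0.77,0.21,0]
    - [-0.96,0.26,0]
    - [-0.96,0.26,0]
    - [-0.96,0.26,0]
  spin: [0,0,0,0,0]

```text
clock: 18.05
ee_pos: [0.5316, 0.0435, 0.1044]
eef_rot: [[0.465, 0.886, -0.001], [0.886, -0.465, 0.002], [0.002, -0.002, -1.0]]
wrist_force: [-3.3, 3.7, 6.2]
opening: 0.0091
finger_force: 60.2
```

Emit:
jog_arm:
  grip: [255,255,255,255,255]
  delta_pos:
    - [-0.96,0.26,0]
    - [-0.48,0.13,0]
    - [-0.29,0.08,0]
    - [0,0,0]
    - [0,0,0]
  spin: [0,0,0,0,0]

```text
clock: 18.55
ee_pos: [0.5235, 0.0072, 0.1043]
eef_rot: [[0.465, 0.886, -0.002], [0.886, -0.465, -0.001], [-0.002, -0.002, -1.0]]
wrist_force: [-5.3, -0.6, 6.3]
opening: 0.0089
finger_force: 60.3
```

```bash
python3 - <<'E'
from h import *
s=monitor.observe(); ey=np.array([.2164,.9763]); ex=np.array([.9763,-.2164])
d=s["ee_pos"][:2]-np.array([.5495,-.0155]); print("q",d@ey,"x",d@ex,s["wrist_force"],s["ft_torque"])
E
```

```text
q 0.016537726953134626 x -0.03034140212753844 [-5.27014017 -0.55123727  6.30112958] [-0.19855573  0.62630675 -0.08475068]
```

Emit:
jog_arm:
  grip: [255,255,255,255,255]
  delta_pos:
    - [-0.29,0.08,0]
    - [-0.24,0.065,0]
    - [-0.1,0.026,0]
    - [-0.1,0.026,0]
    - [0,0,0]
  spin: [0,0,0,0,0]

```text
clock: 19.05
ee_pos: [0.5205, -0.0065, 0.1043]
eef_rot: [[0.465, 0.885, -0.002], [0.885, -0.465, 0.001], [0.0, -0.002, -1.0]]
wrist_force: [-4.3, 2.0, 6.5]
opening: 0.0091
finger_force: 60.3
```

Emit:
jog_arm:
  grip: [255,255]
  delta_pos:
    - [-0.1,0.026,0]
    - [0,0,0]
  spin: [0,0]

```text
clock: 19.25
ee_pos: [0.5203, -0.0071, 0.1043]
eef_rot: [[0.465, 0.885, -0.001], [0.885, -0.465, 0.004], [0.003, -0.002, -1.0]]
wrist_force: [-2.4, 5.7, 6.3]
opening: 0.0088
finger_force: 60.3
```

```bash
python3 - <<'E'
from h import *
s=monitor.observe(); ey=np.array([.2164,.9763]); ex=np.array([.9763,-.2164])
d=s["ee_pos"][:2]-np.array([.5495,-.0155]); print("q",d@ey,"x",d@ex,s["wrist_force"],s["wrist_force"][:2]@ey)
E
```

```text
q 0.0018892170573966652 x -0.030308814038591807 [-2.41948079  5.71217714  6.31897266] 5.053222903629445
```

Emit:
jog_arm:
  grip: [255,255,255]
  delta_pos:
    - [-0.1,0.026,0]
    - [0,0,0]
    - [0,0,0]
  spin: [0,0,0]

```text
clock: 19.55
ee_pos: [0.5203, -0.0072, 0.1043]
eef_rot: [[0.466, 0.885, 0.0], [0.885, -0.466, 0.007], [0.006, -0.003, -1.0]]
wrist_force: [-1.7, 9.8, 5.3]
opening: 0.0093
finger_force: 60.2
```

Emit:
jog_arm:
  grip: [255,255,255]
  delta_pos:
    - [-0.1,0.026,0]
    - [0,0,0]
    - [0,0,0]
  spin: [0,0,0]

```text
clock: 19.85
ee_pos: [0.5203, -0.0074, 0.1044]
eef_rot: [[0.467, 0.884, 0.001], [0.884, -0.467, 0.011], [0.01, -0.004, -1.0]]
wrist_force: [0.2, 17.0, 5.1]
opening: 0.0092
finger_force: 60.2
```

Stop reached: position no longer changes and the force is rising. Now I turn the wing clockwise.

Emit:
jog_arm:
  grip: [255,255,255,255,255]
  delta_pos:
    - [0.08,-0.02,0]
    - [0,0,0]
    - [0,0,0]
    - [0,0,0]
    - [0,0,0]
  spin: [1,1,1,1,1]

```text
clock: 20.35
ee_pos: [0.5206, -0.0075, 0.1044]
eef_rot: [[0.742, 0.67, 0.001], [0.67, -0.742, 0.007], [0.006, -0.005, -1.0]]
wrist_force: [-1.0, 10.2, 5.1]
opening: 0.0093
finger_force: 60.1
```

Emit:
jog_arm:
  grip: [255,255,255,255,255]
  delta_pos:
    - [0,0,0]
    - [0,0,0]
    - [0,0,0]
    - [0,0,0]
    - [0,0,0]
  spin: [1,1,1,1,0]

```text
clock: 20.85
ee_pos: [0.5208, -0.0078, 0.1044]
eef_rot: [[0.898, 0.441, 0.001], [0.441, -0.898, 0.007], [0.004, -0.005, -1.0]]
wrist_force: [-0.1, 10.2, 4.9]
opening: 0.0092
finger_force: 60.1
```

Emit:
jog_arm:
  grip: [255,255,255,255,255]
  delta_pos:
    - [0,0,0]
    - [0,0,0]
    - [0,0,0]
    - [0,0,0]
    - [0,0,0]
  spin: [1,1,1,1,1]

```text
clock: 21.35
ee_pos: [0.5209, -0.0082, 0.1044]
eef_rot: [[0.994, 0.106, 0.002], [0.106, -0.994, 0.006], [0.002, -0.006, -1.0]]
wrist_force: [0.1, 8.3, 5.0]
opening: 0.0092
finger_force: 60.0
```

```bash
python3 - <<'E'
from h import *
s=monitor.observe(); print(s["ft_torque"],s["qpos"][5],np.degrees(np.arctan2(s["eef_rot"][1][0],s["eef_rot"][0][0])))
E
```

```text
[1.42041485 0.06132002 0.04437917] 74.9159611212318 6.073888216296925
```

Yaw is 6° with the tongue past 1 rad and no resistance. About 18.6° remain to the end.

Emit:
jog_arm:
  grip: [255,255,255,255,255]
  delta_pos:
    - [0,0,0]
    - [0,0,0]
    - [0,0,0]
    - [0,0,0]
    - [0,0,0]
  spin: [1,1,1,1,0]

```text
clock: 21.85
ee_pos: [0.5209, -0.0086, 0.1044]
eef_rot: [[0.985, -0.171, 0.001], [-0.171, -0.985, 0.005], [0.001, -0.005, -1.0]]
wrist_force: [-0.7, 8.2, 4.0]
opening: 0.0095
finger_force: 60.0
```

Emit:
jog_arm:
  grip: [255,255,255,255]
  delta_pos:
    - [0,0,0]
    - [0,0,0]
    - [0,0,0]
    - [0,0,0]
  spin: [0.5,0.5,0.2,0]

```text
clock: 22.25
ee_pos: [0.5209, -0.0087, 0.1044]
eef_rot: [[0.968, -0.249, 0.001], [-0.249, -0.968, 0.005], [0.0, -0.005, -1.0]]
wrist_force: [-0.1, 8.5, 3.7]
opening: 0.009
finger_force: 61.0
```

```bash
python3 - <<'E'
from h import *
s=monitor.observe(); print(s["ft_torque"],s["qpos"][5],np.degrees(np.arctan2(s["eef_rot"][1][0],s["eef_rot"][0][0])))
E
```

```text
[1.37333858 0.08851768 0.76509142] 95.45841944142471 -14.422912038293038
```

Torque is 0.77 N m at the end stop. I release, rise and look.

Emit:
jog_arm:
  grip: [80,80,80,80,80]
  delta_pos:
    - [0,0,0]
    - [0,0,0]
    - [0,0,-0.5]
    - [0,0,-1]
    - [0,0,-1]
  spin: [0,0,0,0,0]

```text
clock: 22.75
ee_pos: [0.5205, -0.0119, 0.1542]
eef_rot: [[0.968, -0.25, -0.0], [-0.25, -0.968, -0.0], [-0.0, 0.0, -1.0]]
wrist_force: [1.0, 0.3, -0.1]
opening: 0.0588
finger_force: 0.0
```

Emit:
jog_arm:
  grip: [80,80,80,80,80]
  delta_pos:
    - [0,0,-1]
    - [0,0,-1]
    - [0,0,-1]
    - [0,0,-1]
    - [0,0,0]
  spin: [0,0,0,0,0]

```text
clock: 23.25
ee_pos: [0.5226, -0.0122, 0.2368]
eef_rot: [[0.968, -0.25, 0.007], [-0.25, -0.968, -0.002], [0.007, -0.0, -1.0]]
wrist_force: [-0.5, -0.5, -0.6]
opening: 0.0586
finger_force: 0.0
```

```bash
python3 - <<'E'
from h import *
im,d,K,Rc,c=cam("wrist"); save("w6.png",im)
m=mask(im,"red"); v,u=np.nonzero(m); dd=d[v,u]
X=c+(np.c_[(u-K[0,2])/K[0,0],(v-K[1,2])/K[1,1],np.ones(len(u))]*dd[:,None])@Rc.T
t=X[(X[:,2]>.128)&(X[:,2]<.14)]; r=cv2.minAreaRect((t[:,:2]*1000).astype(np.float32)); print(r)
q=np.array(r[0])/1000-[.5495,-.0155]; print("q",q@[.2164,.9763],"x",q@[.9763,-.2164])
E
```

```text
((520.782470703125, -8.536757469177246), (9.472635269165039, 40.89293670654297), 75.49369812011719)
q 0.0005837403429985062 x -0.029543769536209092
```

View pics/w6.png

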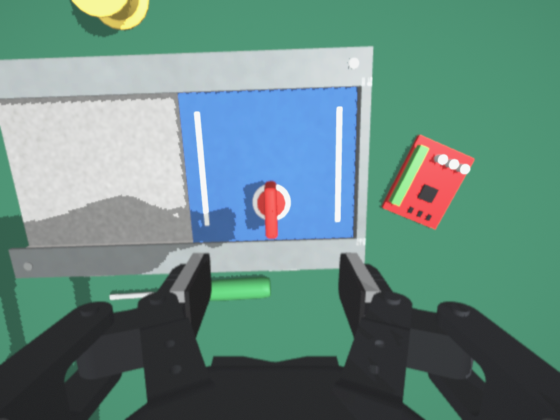

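The cover is shut against the -y end, with its edge at column 356. The wing lies along box x at (271,210), measured 0.6 mm from nominal and at yaw -14.5° against about -12.5° for the box. The circuit board, screwdriver and spool are undisturbed. I hand the job in.

```bash
python3 -c "
from cell import ticket
print(ticket.finish_job())"
```

```text
the job is handed in; nothing more can be done
None
```

The job is handed in (result not reported): dial turned to its stop and back four clicks, cover slid shut, wing knob turned to its locked end, gripper clear; the spool, screwdriver and board looked unmoved, and I did not re-check the tray or go near it.

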